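Sweep buckle frames into the catch

ROBOT

A 6-joint arm with a two-finger parallel gripper is mounted at the origin on the work surface. World frame = base frame: x ahead of the robot, y to its left, z up, the work surface at z = 0. Lengths are in m, angles in rad, forces in N, time in s.
With the tool pointing down it reaches from about 0.3 to 1 m from the base axis. Payload 5.1 kg.
Tool frame: the origin (TCP) lies midway between the tips of the shut fingers; the grasp point (between the pads) lies 19 mm behind it; z points along the fingers, y is the line along which they close (so a half turn about z gives the same grasp; the last joint's range is limited). The gripper opens to 95 mm and grips with 3 to 60 N. Pads are 20 mm wide; open, the fingers measure 119 mm over their backs; the gripper's body (75 mm by 180 mm) begins 59 mm behind the grasp point.
Start: joints at [1.063, 0.124, 1.65, -0, 1.367, -0.083], TCP at [0.268, 0.592, 0.215] pointing down, gripper open.
Joint ranges: [-2.61, 2.61], [-1.02, 2.33], [0.03, 2.71], [-1.35, 4.49], [0.32, 2.68], [-2.91, 2.91]. Speed limits (rad/s): [2.57, 2.57, 3.14, 3.14, 3.14, 3.14].

INTERFACE

Orientations are given as a unit quaternion [w, x, y, z].
In Python, from bench import r, cams, models gives the robot as it stands.
- The arm moves only by the tool play_rows, never from a script. Its argument "plan" is a list that holds one entry, the list of rows, each a list of 5 numbers: the closure, from 0 (fully open) to 1 (shut), then the shift along the world's x, y, z in units of 40 mm (1.0 is 40 mm), then the turn about the world's z in units of 6 degrees (1.0 is 6 degrees). In form: [[[fingers, dx, dy, dz, spin], ...]]. A call has 1 to 5 rows; each row shifts and turns the commanded pose from where the row before left it; what a row does not reach is not made up. A row lasts 1/10 s, in which the tool goes at most 50 mm and 8.59 degrees, less where a joint would pass 70% of its speed; a pose out of reach is approached as far as the arm can. A call is refused whole if a number of a shift passes 1 or a number of a turn 1, either way. A call with a gripper value outside its range is refused whole. The fingers move at their own pace and stop on an object; "force" is the grip in N (left out, the last holds). Time passes only in rows, so rows that do not move let the fingers close. It gives the time, the measured TCP pose, the force, the opening and the grip force at its end, in the units of the state.
- r.state(): the state, without advancing time (a new reading comes with each control period).
- cams.read_camera(name): name is "scene" or "top"; returns a dict with "img" (420x560x3 uint8, red, green, blue), "K" (3x3 intrinsics, pixels), "rvec" (rotation vector, rad) and "tvec" (3), from world to camera coordinates, as OpenCV has them. Camera axes: x right, y down, z forward; pixel columns grow to the right and rows downward; lengths in m; the calibration is good to about 2 mm. A picture is of the moment at which its call begins. There is no depth.
- r.finish_job(): hands the job in; it is judged then, once.
Trained networks look in the newest picture that a camera, given by its name, has taken for a name from the list of things; names that differ only in an ending like _2 or _b are one class to them, and where a whole thing is asked for, a point or a joint stands for the part that bears it (a point fixed in the world has none). Each returns a list of dicts, best first, with "score" (0 to 1); they miss things now and then, are a little off and sometimes report something else, mostly with a low value. They report only what shows in the picture. A call takes as long as a camera call.
- models.cut_out(camera, query): "region" (420x560 bool, what is visible of it) and "extent" ([left, top, right, bottom] in pixels, round what is visible of it).
- models.mark_of(camera, query): "xy" ([column, row] in pixels: a listed point, or the origin of a listed thing).
The state is a dict: "clock": time; "qpos": joint angles; "qd": joint speeds; "joint_torque": joint torques, N m; "ee_pos": TCP position; "ee_rot": TCP orientation; "ft_force": force on the tool from outside, world axes, zero at the start; "wrist_torque": the same for the moment, N m; "opening": finger opening in m; "gripper_force": force on a finger pad.
Only numpy, scipy, OpenCV 4.12 (cv2) and the standard library are available. Lean on these libraries where they do the work, as an engineer would, in place of code of your own. Each camera call takes 0.05 s, during which the arm holds its last target. There are 200 camera calls.

TASK

Clear the bench for cutting: with the fingertips, gently sweep the three square brass buckle frames along the bench into the three-sided wooden catch through its open side, until each lies flat on the bench and wholly inside. Slide them only: never pick them up or lift them. Leave the round brass ring that lies among them, and the other loose things on the bench, where they are.

Things in the scene. Friction and masses are not known exactly. Their poses are not given: they have to be found in the camera images.
- catch: three-sided wooden catch screwed to the bench: rails 24 mm high and 14 mm thick on its +x, +y and -y sides, open on its -x side, no floor but the bench. Outside 150 mm (x) by 228 mm (y), inside 136 by 200 mm. Origin: centre of the outside footprint, on the bench; its x axis points from the open side in towards the back rail. The inside spans x -75 to +61 mm, y -100 to +100 mm
- catch_mouth (a point): middle of the catch's open side at bench level, in line with the ends of its side rails; axes as the catch's
- frame0: square brass buckle frame 48 x 40 mm, 10 mm thick, about 60 g, bars 7 mm wide with a bar across the middle, lying flat and loose on the bench, one of three alike. Origin: centre of its underside; z up, x along the 48 mm side; any yaw
- frame1: square brass buckle frame 48 x 40 mm, 10 mm thick, about 60 g, bars 7 mm wide with a bar across the middle, lying flat and loose on the bench, one of three alike. Origin: centre of its underside; z up, x along the 48 mm side; any yaw
- frame2: square brass buckle frame 48 x 40 mm, 10 mm thick, about 60 g, bars 7 mm wide with a bar across the middle, lying flat and loose on the bench, one of three alike. Origin: centre of its underside; z up, x along the 48 mm side; any yaw
- ring: round brass ring, 46 mm outside and 32 mm inside diameter, 10 mm thick, lying flat among the frames; to be left alone. Origin: centre of its underside
- weight: steel knobbed weight standing on the bench, 40 mm diameter, 54 mm high; leave alone. Origin: centre of its underside
- spool: standing thread spool, 48 mm diameter, 50 mm high; leave alone. Origin: centre of its underside
- mallet: mallet lying on the bench along its x, 230 mm long, white head 56 mm diameter at +x; leave alone. Origin: on the bench 110 mm from the handle's end
- burnisher: dark wooden block 60 x 40 x 20 mm lying on the bench; leave alone. Origin: centre of its underside

How it is judged:
By the outcome, as a careful person would: the job done as asked, in the order asked, and still so for the second after the job is handed in, with the robot touching nothing.
It also fails if it takes over 72 s, if anything falls off the work surface, if the arm or the gripper's body presses on something with over 40 N, if the wrist force passes 120 N, or if a joint passes its speed limit or range.

## Working session

There is one attempt and no reset: what is moved stays moved. The work goes in short steps, Python scripts to look and compute and a tool call to move; the robot and the scene stay as the last step left them, time stands still between calls to the robot, and variables do not carry over. Pictures are saved under pics/ and viewed, at most 13 in all, crops included, and the job is handed in when it is done.

Besides the shell and the picture viewer there is one more tool, called after ">>>" as a command line: name --argument value ..., lists and objects as JSON in quotes. play_rows: Moves the arm, as the interface text tells. Its arguments: {"type":"object","properties":{"plan":{"type":"array","items":{"type":"array","items":{"type":"array","items":{"type":"number"}}}},"force":{"type":"number"}},"required":["plan"]}

```bash
mkdir -p pics; cat > h.py <<'E'
import numpy as np, cv2
from bench import r, cams, models
def cam(n):
    c=cams.read_camera(n); c['R']=cv2.Rodrigues(np.array(c['rvec'],float))[0]; c['t']=np.array(c['tvec'],float).ravel(); return c
def back(c,uv,z=0.):
    d=c['R'].T@(np.linalg.inv(c['K'])@np.array([uv[0],uv[1],1.])); o=-c['R'].T@c['t']
    return o+d*(z-o[2])/d[2]
def save(c,n): cv2.imwrite(f'pics/{n}.png',c['img'][:,:,::-1])
E
python3 - <<'E'
from h import *
for n in ['top','scene']:
    c=cam(n); save(c,n+'0'); print(n,-c['R'].T@c['t'])
    for q in ['catch','catch_mouth','frame0','ring','weight','spool','mallet','burnisher']:
        for m in models.mark_of(n,q): print(q,round(m['score'],2),np.round(m['xy']),np.round(back(c,m['xy'],0),3))
s=r.state(); print(s['clock'],s['ee_pos'],s['ee_rot'],s['opening'])
E
```

```text
top [ 0.34163105 -0.06038345  1.04035301]
frame0 0.74 [291. 199.] [ 0.59 -0.1   0.  ]
frame0 0.63 [276. 257.] [ 0.443 -0.05   0.   ]
frame0 0.53 [276. 230.] [ 0.513 -0.057  0.   ]
ring 0.49 [284. 160.] [ 0.7   -0.088  0.   ]
weight 0.71 [349. 228.] [ 0.505 -0.242  0.   ]
spool 0.89 [342. 180.] [ 0.632 -0.238  0.   ]
spool 0.37 [292. 199.] [ 0.591 -0.101  0.   ]
mallet 0.76 [405. 225.] [ 0.502 -0.386  0.   ]
mallet 0.54 [346. 178.] [ 0.639 -0.248  0.   ]
scene [ 0.82313771 -0.49911474  0.83030954]
frame0 0.82 [289. 241.] [ 0.601 -0.112  0.   ]
frame0 0.69 [238. 185.] [ 0.439 -0.053  0.   ]
frame0 0.67 [268. 203.] [ 0.519 -0.058 -0.   ]
frame0 0.38 [213. 267.] [ 0.507 -0.237  0.   ]
ring 0.54 [335. 256.] [ 0.695 -0.093  0.   ]
weight 0.93 [215. 270.] [ 0.513 -0.241  0.   ]
spool 0.88 [263. 300.] [ 0.624 -0.244  0.   ]
mallet 0.65 [162. 336.] [ 0.509 -0.393  0.   ]
burnisher 0.96 [172. 248.] [ 0.414 -0.246  0.   ]
0.9 [0.26790947 0.59221101 0.21469234] [7.57612228e-06 2.10794252e-01 9.77530451e-01 1.10472892e-05] 0.09503755175108763
```

View pics/top0.png

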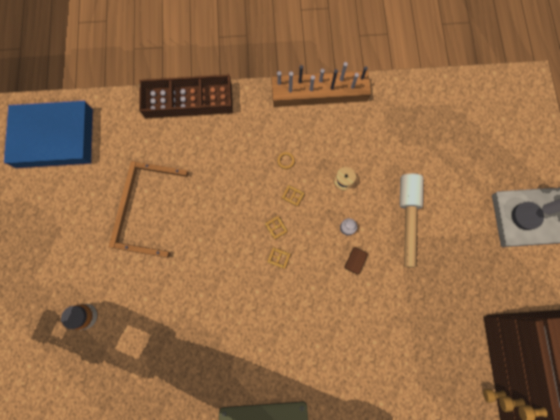

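View pics/scene0.png

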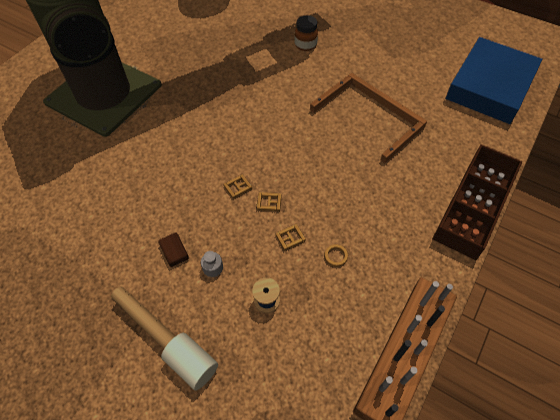

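The top view shows the catch at left, with its open side facing right (-y) and rail ends near (189,173) and (171,254). The frames are at (292,196), (276,227) and (278,258), and the ring at (285,160). The scene view agrees. Next I measure the catch corners and the frame yaws.

```bash
python3 - <<'E'
from h import *
from scipy.optimize import least_squares
T,S=cam('top'),cam('scene'); C={'top':T,'scene':S}
for n,c in C.items():
    for q in ['catch','frame0','ring']:
        for m in models.cut_out(n,q):
            if m['score']<.3: continue
            pts=cv2.findNonZero(m['region'].astype(np.uint8))[:,0,:]
            h=0.024 if q=='catch' else 0.010
            W=np.array([back(c,p,h)[:2] for p in pts]).astype(np.float32)
            (x,y),(w,l),a=cv2.minAreaRect(W); print(n,q,round(m['score'],2),len(pts),'c',round(x,4),round(y,4),'wl',round(w,3),round(l,3),'a',round(a,1))
            if q=='catch': print(np.round(cv2.boxPoints(((x,y),(w,l),a)),3).tolist())
a=cv2.resize(T['img'][140:280,100:320],None,fx=3.6,fy=3.6,interpolation=cv2.INTER_CUBIC)
cv2.imwrite('pics/crop_top.png',a[:,:,::-1])
a=cv2.resize(S['img'][60:280,210:440],None,fx=2.7,fy=2.7,interpolation=cv2.INTER_CUBIC)
cv2.imwrite('pics/crop_sc.png',a[:,:,::-1])
E
```

```text
top catch 0.61 1238 c 0.5859 0.2616 wl 0.151 0.229 a 76.3
[[0.4569999873638153, 0.2150000035762787], [0.6790000200271606, 0.16099999845027924], [0.7149999737739563, 0.30799999833106995], [0.49300000071525574, 0.3619999885559082]]
top frame0 0.72 248 c 0.5977 -0.1039 wl 0.05 0.042 a 59.8
top frame0 0.69 303 c 0.5163 -0.0555 wl 0.054 0.042 a 27.1
top frame0 0.55 181 c 0.4398 -0.0575 wl 0.047 0.04 a 65.4
scene catch 0.81 1745 c 0.5895 0.2556 wl 0.164 0.235 a 76.9
[[0.4569999873638153, 0.20200000703334808], [0.6850000023841858, 0.14900000393390656], [0.722000002861023, 0.3089999854564667], [0.49399998784065247, 0.3619999885559082]]
scene frame0 0.93 373 c 0.6 -0.1068 wl 0.05 0.041 a 58.9
scene frame0 0.6 326 c 0.4425 -0.0603 wl 0.05 0.044 a 65.3
scene ring 0.53 238 c 0.6951 -0.0954 wl 0.043 0.046 a 28.8
```

View pics/crop_top.png

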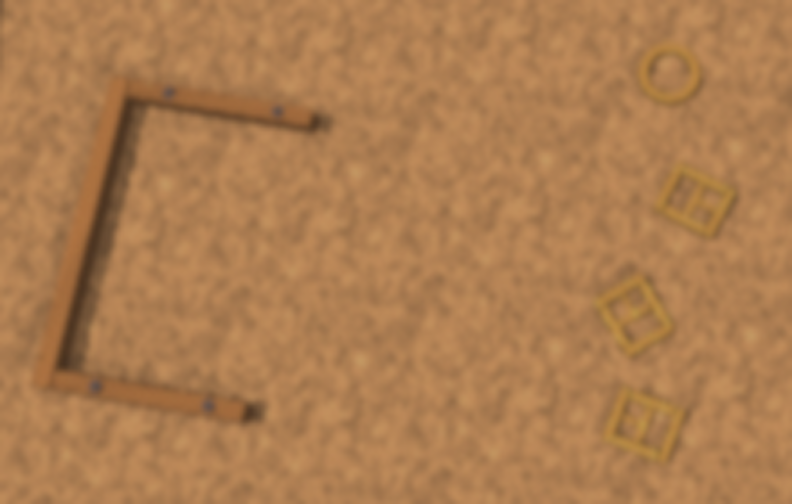

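View pics/crop_sc.png

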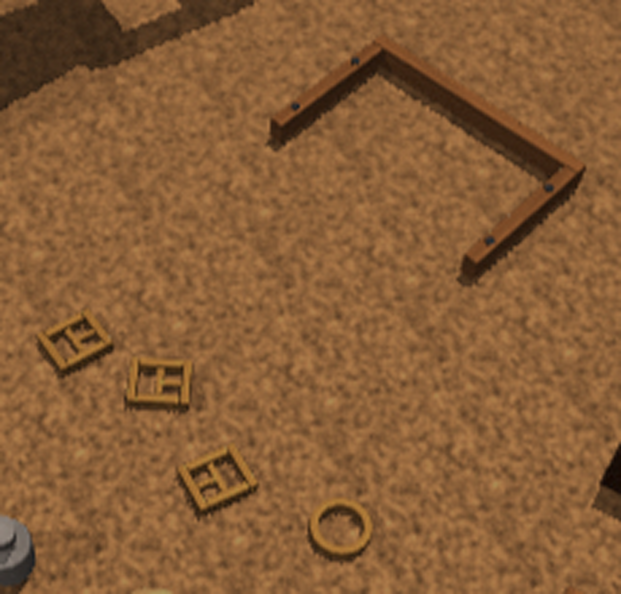

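The crops confirm it. The catch opens towards -y with its axis about 76° from world x, and the frames sit at roughly 60°, 27° and 65°. I'll push each frame flat against two nearly shut fingertips along a gentle curve, starting with the traverse to behind frame A.

>>> play_rows --plan '[[[0.85, 0.4, -0.92, 0, -0.8], [0.85, 0.4, -0.92, 0, -0.8], [0.85, 0.4, -0.92, 0, -0.8], [0.85, 0.4, -0.92, 0, -0.8], [0.85, 0.4, -0.92, 0, -0.8]]]'

```text
clock: 1.8
ee_pos: [0.3483, 0.4068, 0.2148]
ee_rot: [0.0, 0.411, 0.912, 0.0]
ft_force: [0.6, -0.4, -0.0]
opening: 0.0609
gripper_force: 0.0
```

```bash
cat > plan.py <<'E'
# plan a curved flat push: python3 plan.py fx fy h0 half  (frame centre, face normal deg, half size along it), target v, target s
import sys, numpy as np
from scipy.optimize import fsolve
from h import r
fx,fy,h0,half,v,s=map(float,sys.argv[1:7]); u=np.array([.238,.972]); w=np.array([.972,-.238])
O=np.array([.586,.261]); tgt=O+s*u+v*w; hf=76.
def path(hm,L,n):
    q=np.linspace(0,1,n+1); th=np.radians(np.interp(q,[0,.4,1],[h0,hm,hf])); m=(th[1:]+th[:-1])/2
    return np.c_[fx+np.r_[0,np.cumsum(np.cos(m))]*L/n, fy+np.r_[0,np.cumsum(np.sin(m))]*L/n], th
hm,L=fsolve(lambda p:path(p[0],p[1],60)[0][-1]-tgt,[76,.35]); n=int(np.ceil(L/.013)); P,th=path(hm,L,n)
d=half+.010; T=P-d*np.c_[np.cos(th),np.sin(th)]
st=T[0]-.010*np.array([np.cos(th[0]),np.sin(th[0])])
S=r.state(); q=S['ee_rot']; yaw=np.degrees(np.arctan2(2*q[2]**2-1+2*q[0]**2,2*(q[1]*q[2]+q[0]*q[3])))
c=S['ee_pos']; print('hm',hm,'L',L,'yaw',yaw,'pos',np.round(c,4),'start',st,'to start units',np.round((st-c[:2])/.04,2),'dz to 4mm',round((.004-c[2])/.04,2),'spin',round((h0-90-yaw)/6,2))
if len(sys.argv)>7:
    X=np.vstack([np.r_[c[:2]/.04,yaw/6],np.c_[T/.04,(np.degrees(th)-90)/6]])
    if np.hypot(*(T[0]-c[:2]))>.008: X=np.insert(X,1,(X[0]+X[1])/2,0)
    acc=X[0].copy()
    for i,x in enumerate(X[1:]):
        g=np.array([.05,.05,.1]); k=np.round((x-acc)/g)*g; acc+=k; print(i,np.round(k,2).tolist(),np.round(acc[:2]*.04,3))
E
python3 plan.py .599 -.1055 59.5 .024 .06 .0
```

```text
hm 95.88659153406952 L 0.35948720951874424 yaw 41.491143819247995 pos [0.3483 0.4068 0.2148] start [ 0.57666831 -0.14341168] to start units [  5.71 -13.76] dz to 4mm -5.27 spin -12.0
```

>>> play_rows --plan '[[[0.85, 0.4, -0.95, 0, -0.8], [0.85, 0.4, -0.95, 0, -0.8], [0.85, 0.4, -0.95, 0, -0.8], [0.85, 0.4, -0.95, 0, -0.8], [0.85, 0.4, -0.95, 0, -0.8]]]'

```text
clock: 2.3
ee_pos: [0.4283, 0.2167, 0.215]
ee_rot: [0.0, 0.591, 0.806, 0.0]
ft_force: [0.4, 1.2, 0.8]
opening: 0.0205
gripper_force: 0.0
```

>>> play_rows --plan '[[[0.85, 0.4, -0.95, 0, -0.8], [0.85, 0.4, -0.95, 0, -0.8], [0.85, 0.4, -0.95, 0, -0.8], [0.85, 0.4, -0.95, 0, -0.8], [0.85, 0.4, -0.95, -0.5, -0.8]]]'

```text
clock: 2.8
ee_pos: [0.5105, 0.0264, 0.198]
ee_rot: [0.002, 0.746, 0.666, 0.003]
ft_force: [0.8, -0.6, 0.8]
opening: 0.0142
gripper_force: 0.0
```

>>> play_rows --plan '[[[0.85, 0.4, -0.95, -0.6, -0.8], [0.85, 0.4, -0.95, -0.8, -0.8], [0.85, 0.35, -0.95, -0.8, -0.8], [0.85, 0.3, -0.85, -0.6, -0.8], [0.85, 0.25, -0.55, 0, -0.8]]]'

```text
clock: 3.3
ee_pos: [0.5722, -0.1404, 0.0802]
ee_rot: [-0.003, 0.869, 0.495, -0.003]
ft_force: [-0.0, 0.5, -0.3]
opening: 0.0139
gripper_force: 0.0
```

```bash
python3 plan.py .599 -.1055 59.5 .024 .06 .0
```

```text
hm 95.88659153406952 L 0.35948720951874424 yaw -30.63771758414885 pos [ 0.5722 -0.1404  0.0802] start [ 0.57666831 -0.14341168] to start units [ 0.11 -0.08] dz to 4mm -1.91 spin 0.02
```

>>> play_rows --plan '[[[0.85, 0.1, -0.1, -0.6, 0], [0.85, 0, 0, -0.6, 0], [0.85, 0, 0, -0.5, 0], [0.85, 0, 0, -0.2, 0], [0.85, 0, 0, 0, 0]]]'

```text
clock: 3.8
ee_pos: [0.5777, -0.1427, 0.0076]
ee_rot: [-0.001, 0.868, 0.497, -0.001]
ft_force: [-0.9, 0.2, 0.7]
opening: 0.0139
gripper_force: 0.0
```

```bash
python3 plan.py .599 -.1055 59.5 .024 .06 .0 go; python3 - <<'E'
from h import *
T=cam('top'); a=cv2.resize(T['img'][140:280,200:400],None,fx=4,fy=4,interpolation=cv2.INTER_CUBIC)
cv2.imwrite('pics/a1.png',a[:,:,::-1])
E
```

```text
hm 95.88659153406952 L 0.35948720951874424 yaw -30.341826701325097 pos [ 0.5777 -0.1427  0.0076] start [ 0.57666831 -0.14341168] to start units [-0.03 -0.02] dz to 4mm -0.09 spin -0.03
0 [0.05, 0.1, -0.0] [ 0.58  -0.139]
1 [0.05, 0.1, -0.0] [ 0.582 -0.135]
2 [0.2, 0.25, 0.5] [ 0.59  -0.125]
3 [0.2, 0.25, 0.6] [ 0.598 -0.115]
4 [0.15, 0.3, 0.5] [ 0.604 -0.103]
5 [0.15, 0.3, 0.5] [ 0.61  -0.091]
6 [0.15, 0.3, 0.6] [ 0.616 -0.079]
7 [0.1, 0.3, 0.5] [ 0.62  -0.067]
8 [0.1, 0.3, 0.6] [ 0.624 -0.055]
9 [0.1, 0.3, 0.5] [ 0.628 -0.043]
10 [0.05, 0.35, 0.5] [ 0.63  -0.029]
11 [0.05, 0.3, 0.6] [ 0.632 -0.017]
12 [0.0, 0.3, 0.5] [ 0.632 -0.005]
13 [-0.0, 0.35, -0.0] [0.632 0.009]
14 [-0.05, 0.3, -0.2] [0.63  0.021]
15 [-0.05, 0.35, -0.2] [0.628 0.035]
16 [-0.0, 0.3, -0.2] [0.628 0.047]
17 [-0.05, 0.3, -0.2] [0.626 0.059]
18 [-0.0, 0.35, -0.2] [0.626 0.073]
19 [-0.0, 0.3, -0.2] [0.626 0.085]
20 [-0.0, 0.35, -0.2] [0.626 0.099]
21 [-0.0, 0.3, -0.2] [0.626 0.111]
22 [-0.0, 0.35, -0.2] [0.626 0.125]
23 [0.0, 0.3, -0.2] [0.626 0.137]
24 [0.05, 0.3, -0.2] [0.628 0.149]
25 [0.0, 0.35, -0.2] [0.628 0.163]
26 [0.05, 0.3, -0.2] [0.63  0.175]
27 [0.05, 0.35, -0.2] [0.632 0.189]
28 [0.05, 0.3, -0.2] [0.634 0.201]
29 [0.05, 0.3, -0.2] [0.636 0.213]
```

View pics/a1.png

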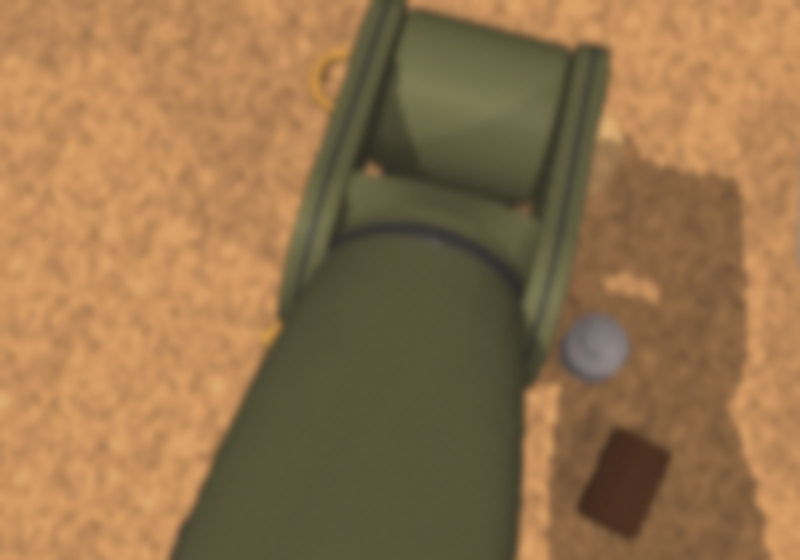

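The top view is blocked by the arm, with only the ring's left edge showing at (330,80). The tool is where planned, so I start the push.

>>> play_rows --plan '[[[0.85, 0.05, 0.1, 0, 0], [0.85, 0.05, 0.1, 0, 0], [0.85, 0.2, 0.25, 0, 0.5], [0.85, 0.2, 0.25, 0, 0.6], [0.85, 0.15, 0.3, 0, 0.5]]]'

```text
clock: 4.35
ee_pos: [0.6062, -0.1026, 0.0104]
ee_rot: [0.001, 0.822, 0.569, 0.001]
ft_force: [0.7, 0.0, 0.3]
opening: 0.0142
gripper_force: 0.0
```

```bash
python3 - <<'E'
from h import *
c=cam('scene'); print(r.state()['ee_pos'])
a=cv2.resize(c['img'][130:330,160:420],None,fx=3,fy=3,interpolation=cv2.INTER_CUBIC)
cv2.imwrite('pics/a2.png',a[:,:,::-1])
E
```

```text
[ 0.60681692 -0.10092906  0.01040353]
```

View pics/a2.png

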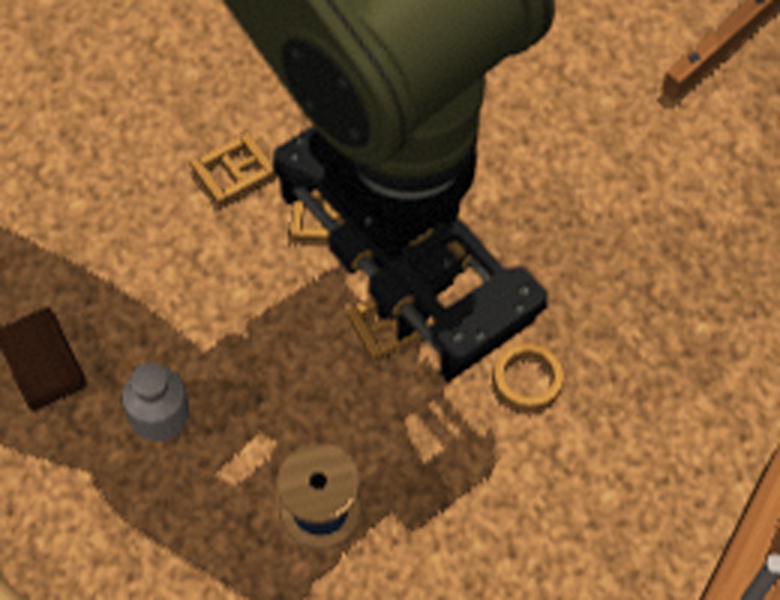

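The frame is still at about (385,330) in the crop. The tips ended at z = 10.4 mm, so they rode over the frame rather than pushing it. I'll lift, go back behind it, and set the height properly.

>>> play_rows --plan '[[[0.85, 0, 0, 0.5, 0], [0.85, -0.3, -0.4, 0, -0.8], [0.85, -0.4, -0.65, 0, -0.8], [0.85, 0, 0, -0.3, 0], [0.85, 0, 0, 0, 0]]]'

```text
clock: 4.9
ee_pos: [0.5757, -0.1448, 0.0159]
ee_rot: [-0.001, 0.868, 0.497, -0.001]
ft_force: [-1.1, 0.5, -0.2]
opening: 0.0146
gripper_force: 0.0
```

```bash
python3 plan.py .599 -.1055 59.5 .024 .06 .0; python3 - <<'E'
from h import *
for n in ['scene','top']:
    c=cam(n)
    for m in models.cut_out(n,'frame0'):
        pts=cv2.findNonZero(m['region'].astype(np.uint8))[:,0,:]
        W=np.array([back(c,p,.01)[:2] for p in pts]).astype(np.float32)
        print(n,round(m['score'],2),len(pts),cv2.minAreaRect(W))
E
```

```text
hm 95.88659153406952 L 0.35948720951874424 yaw -30.380613551634518 pos [ 0.5757 -0.1448  0.0159] start [ 0.57666831 -0.14341168] to start units [0.02 0.04] dz to 4mm -0.3 spin -0.02
scene 0.65 72 ((0.4275014400482178, -0.0762166678905487), (0.012777193449437618, 0.03496009111404419), 46.382022857666016)
scene 0.38 9 ((0.6020175814628601, -0.0823458656668663), (0.0040033427067101, 0.00691228685900569), 31.556194305419922)
scene 0.24 1942 ((0.5851552486419678, 0.26880159974098206), (0.1702841818332672, 0.2410668283700943), 77.24942779541016)
top 0.44 35 ((0.6974043846130371, -0.08060456067323685), (0.01672573946416378, 0.03637152537703514), 68.49528503417969)
```

>>> play_rows --plan '[[[0.85, 0, 0, -0.3, 0], [0.85, 0, 0, 0, 0], [0.85, 0, 0, 0, 0]]]'

```text
clock: 5.4
ee_pos: [0.5763, -0.1445, 0.0041]
ee_rot: [-0.001, 0.867, 0.498, -0.001]
ft_force: [0.0, 0.7, 0.9]
opening: 0.0144
gripper_force: 0.0
```

>>> play_rows --plan '[[[0.85, 0.05, 0.1, 0, 0], [0.85, 0.05, 0.1, 0, 0], [0.85, 0.1, 0.1, 0, 0], [0.85, 0.1, 0.15, 0, 0.2], [0.85, 0, 0, 0, 0]]]'

```text
clock: 5.9
ee_pos: [0.5895, -0.1262, 0.0052]
ee_rot: [0.0, 0.862, 0.507, 0.0]
ft_force: [-0.0, 1.0, 0.4]
opening: 0.0142
gripper_force: 0.0
```

```bash
python3 plan.py .599 -.1055 59.5 .024 .06 .0 go|head -12; python3 - <<'E'
from h import *
c=cam('scene')
a=cv2.resize(c['img'][170:300,220:380],None,fx=4,fy=4,interpolation=cv2.INTER_CUBIC)
cv2.imwrite('pics/a3.png',a[:,:,::-1])
p,_=cv2.projectPoints(np.array([[.599,-.1055,.01],[.5895,-.1262,.005]]),np.array(c['rvec'],float),c['t'],c['K'],None); print((p.reshape(-1,2)-[220,170])*4)
E
```

```text
hm 95.88659153406952 L 0.35948720951874424 yaw -29.047785877903728 pos [ 0.5895 -0.1262  0.0052] start [ 0.57666831 -0.14341168] to start units [-0.32 -0.43] dz to 4mm -0.03 spin -0.24
0 [-0.1, -0.1, -0.1] [ 0.586 -0.13 ]
1 [-0.1, -0.1, -0.1] [ 0.582 -0.134]
2 [0.2, 0.25, 0.5] [ 0.59  -0.124]
3 [0.2, 0.25, 0.5] [ 0.598 -0.114]
4 [0.15, 0.3, 0.6] [ 0.604 -0.102]
5 [0.15, 0.3, 0.5] [ 0.61 -0.09]
6 [0.15, 0.25, 0.6] [ 0.616 -0.08 ]
7 [0.1, 0.35, 0.5] [ 0.62  -0.066]
8 [0.1, 0.3, 0.5] [ 0.624 -0.054]
9 [0.1, 0.3, 0.6] [ 0.628 -0.042]
10 [0.05, 0.3, 0.5] [ 0.63 -0.03]
[[278.98700134 261.82685513]
 [240.73006172 289.2423925 ]]
```

View pics/a3.png

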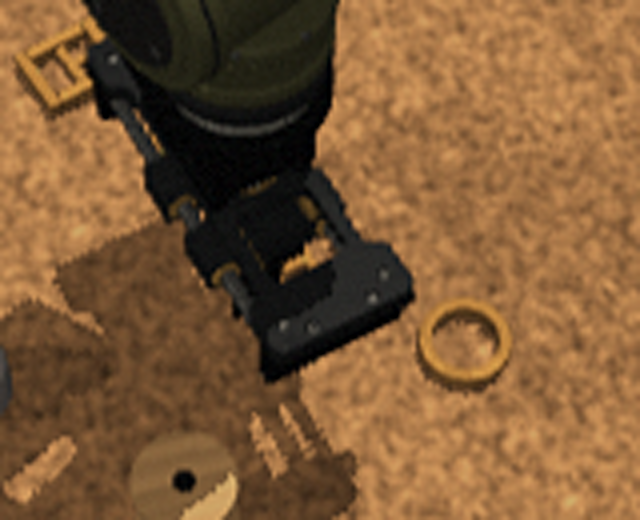

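Most of the frame is under the gripper; a bit of brass shows ahead of the fingers at about (310,255), and none shows behind them. I continue with a small downward trim and check z on each call.

>>> play_rows --plan '[[[0.85, 0.2, 0.25, -0.05, 0.3], [0.85, 0.15, 0.3, -0.02, 0.6], [0.85, 0.15, 0.3, -0.02, 0.5], [0.85, 0.15, 0.25, -0.02, 0.6], [0.85, 0.1, 0.3, -0.02, 0.5]]]'

```text
clock: 6.45
ee_pos: [0.6199, -0.071, 0.0003]
ee_rot: [0.001, 0.788, 0.616, -0.0]
ft_force: [-2.7, -4.5, 4.9]
opening: 0.0144
gripper_force: 2.9
```

```bash
cat > find.py <<'E'
from h import *
U=np.array([.238,.972]);V=np.array([.972,-.238]);O=np.array([.586,.261])
print('tcp',np.round(r.state()['ee_pos'],4))
for n in ['scene','top']:
    c=cam(n)
    for q in ['frame0','ring']:
      for m in models.cut_out(n,q):
        if m['score']<.25 or m['region'].sum()>700: continue
        pts=cv2.findNonZero(m['region'].astype(np.uint8))[:,0,:]
        W=np.array([back(c,p,.01)[:2] for p in pts]).astype(np.float32)
        b=cv2.minAreaRect(W); d=np.array(b[0])-O
        bp=cv2.boxPoints(b)-O
        print(n,q,round(m['score'],2),len(pts),'c',np.round(b[0],4),'wl',np.round(b[1],3),round(b[2],1),'s,v',np.round([d@U,d@V],3),'smin',round(float((bp@U).min()),3),'v',np.round([(bp@V).min(),(bp@V).max()],3))
E
python3 find.py
```

```text
tcp [ 6.199e-01 -7.100e-02  3.000e-04]
scene frame0 0.91 206 c [ 0.4418 -0.0595] wl [0.046 0.042] 65.4 s,v [-0.346 -0.064] smin -0.373 v [-0.089 -0.039]
scene frame0 0.69 269 c [ 0.5198 -0.0588] wl [0.048 0.044] 27.2 s,v [-0.327  0.012] smin -0.359 v [-0.021  0.044]
scene frame0 0.6 65 c [ 0.643  -0.0364] wl [0.043 0.015] 79.1 s,v [-0.276  0.126] smin -0.297 v [0.118 0.135]
scene ring 0.49 252 c [ 0.6974 -0.0958] wl [0.047 0.043] 60.2 s,v [-0.32   0.193] smin -0.349 v [0.166 0.22 ]
```

Frame A is moving ahead of the fingers as planned, but the trim was too strong (z = 0.3 mm). I raise 4 mm and go on without it.

>>> play_rows --plan '[[[0.85, 0, 0, 0.1, 0], [0.85, 0.1, 0.25, 0, 0.5], [0.85, 0.1, 0.3, 0, 0.6], [0.85, 0.05, 0.3, 0, 0.5], [0.85, 0.05, 0.3, 0, 0.5]]]'

```text
clock: 7.25
ee_pos: [0.6304, -0.0257, 0.0036]
ee_rot: [0.0, 0.716, 0.698, -0.001]
ft_force: [-0.7, -1.3, 0.9]
opening: 0.0144
gripper_force: 0.6
```

>>> play_rows --plan '[[[0.85, 0.05, 0.3, 0, 0.6], [0.85, 0, 0.3, 0, 0.5], [0.85, 0, 0.3, 0, 0], [0.85, -0.05, 0.3, 0, -0.2], [0.85, 0, 0.3, 0, -0.2]]]'

```text
clock: 7.75
ee_pos: [0.6301, 0.035, 0.0036]
ee_rot: [-0.0, 0.691, 0.722, -0.001]
ft_force: [-0.7, -0.7, -0.4]
opening: 0.0138
gripper_force: 0.4
```

```bash
python3 find.py
```

```text
tcp [0.6301 0.035  0.0036]
scene frame0 0.85 346 c [ 0.4419 -0.0603] wl [0.049 0.046] 64.6 s,v [-0.347 -0.064] smin -0.375 v [-0.091 -0.036]
scene frame0 0.56 363 c [ 0.5193 -0.0586] wl [0.048 0.045] 31.5 s,v [-0.327  0.011] smin -0.359 v [-0.021  0.044]
scene frame0 0.38 17 c [0.633  0.0668] wl [0.01  0.052] 43.9 s,v [-0.178  0.092] smin -0.196 v [0.067 0.116]
scene ring 0.64 281 c [ 0.6968 -0.0962] wl [0.047 0.045] 77.2 s,v [-0.321  0.193] smin -0.345 v [0.17  0.215]
top frame0 0.74 90 c [ 0.4389 -0.0571] wl [0.044 0.037] 67.5 s,v [-0.344 -0.067] smin -0.369 v [-0.089 -0.046]
top frame0 0.6 241 c [ 0.5154 -0.0555] wl [0.048 0.042] 29.8 s,v [-0.324  0.007] smin -0.356 v [-0.025  0.039]
```

>>> play_rows --plan '[[[0.85, -0.05, 0.3, 0, -0.2], [0.85, -0.05, 0.3, 0, -0.2], [0.85, 0, 0.3, 0, -0.2], [0.85, 0, 0.35, 0, -0.2], [0.85, 0, 0.3, 0, -0.2]]]'

```text
clock: 8.55
ee_pos: [0.6267, 0.0967, 0.0037]
ee_rot: [0.0, 0.728, 0.686, -0.0]
ft_force: [0.1, -0.4, 0.3]
opening: 0.014
gripper_force: 0.3
```

>>> play_rows --plan '[[[0.85, 0, 0.3, 0, -0.2], [0.85, 0, 0.35, 0, -0.2], [0.85, 0, 0.3, 0, -0.2], [0.85, 0.05, 0.3, 0, -0.2], [0.85, 0, 0.35, 0, -0.2]]]'

```text
clock: 9.05
ee_pos: [0.629, 0.1605, 0.0037]
ee_rot: [0.0, 0.763, 0.646, -0.0]
ft_force: [0.4, -1.0, 0.0]
opening: 0.0142
gripper_force: 0.4
```

```bash
python3 find.py; python3 - <<'E'
from h import *
c=cam('scene')
a=cv2.resize(c['img'][50:250,240:460],None,fx=3,fy=3,interpolation=cv2.INTER_CUBIC)
cv2.imwrite('pics/a4.png',a[:,:,::-1])
E
```

```text
tcp [0.629  0.1605 0.0037]
scene frame0 0.62 339 c [ 0.5193 -0.0586] wl [0.048 0.045] 31.5 s,v [-0.326  0.011] smin -0.359 v [-0.021  0.044]
scene frame0 0.62 283 c [ 0.4432 -0.0599] wl [0.047 0.043] 65.8 s,v [-0.346 -0.062] smin -0.373 v [-0.088 -0.037]
scene frame0 0.4 97 c [0.6427 0.1931] wl [0.055 0.033] 79.8 s,v [-0.053  0.071] smin -0.081 v [0.053 0.09 ]
scene ring 0.69 312 c [ 0.6971 -0.0953] wl [0.047 0.047] 31.6 s,v [-0.32   0.193] smin -0.353 v [0.16  0.226]
top frame0 0.63 252 c [ 0.5157 -0.0545] wl [0.05  0.041] 29.4 s,v [-0.323  0.007] smin -0.355 v [-0.025  0.039]
top frame0 0.63 183 c [ 0.4396 -0.0575] wl [0.048 0.039] 67.7 s,v [-0.344 -0.066] smin -0.371 v [-0.089 -0.044]
top ring 0.64 132 c [ 0.6935 -0.0925] wl [0.043 0.044] 23.7 s,v [-0.318  0.189] smin -0.349 v [0.158 0.219]
```

View pics/a4.png

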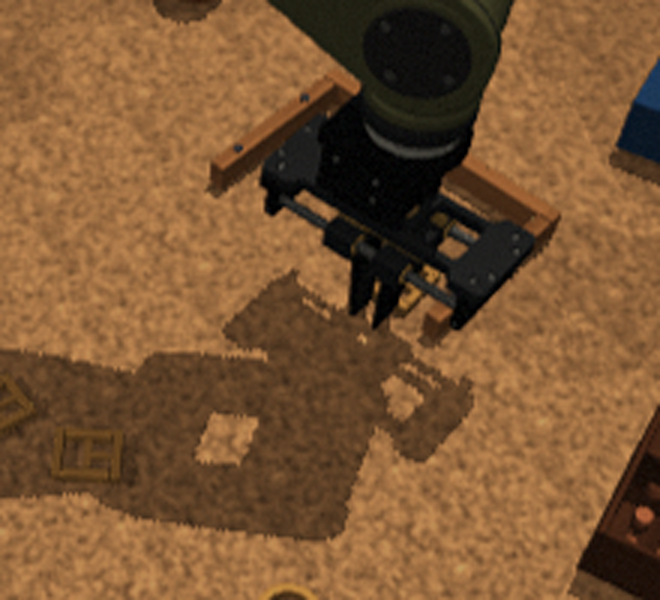

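The fingers are at about (370,310) in the crop, and frame A is in front of them at (420,290), passing just inside the right rail end at (437,325). I push on to the end pose, back off and rise.

>>> play_rows --plan '[[[0.85, 0, 0.3, 0, -0.2], [0.85, 0.05, 0.35, 0, -0.2], [0.85, 0.05, 0.3, 0, -0.2], [0.85, 0.05, 0.25, 0, 0], [0.85, 0, 0.1, 0, 0]]]'

```text
clock: 9.9
ee_pos: [0.6351, 0.2133, 0.0039]
ee_rot: [0.0, 0.782, 0.623, 0.0]
ft_force: [-0.7, -1.3, 0.4]
opening: 0.0142
gripper_force: 0.4
```

>>> play_rows --plan '[[[0.85, -0.05, -0.2, 0, 0], [0.85, -0.1, -0.4, 0.2, 0], [0.85, -0.1, -0.4, 0.8, 0], [0.85, -0.2, -0.8, 0.6, 0.4], [0.85, -0.3, -0.95, 0, 0.8]]]'

```text
clock: 10.4
ee_pos: [0.6076, 0.1013, 0.0733]
ee_rot: [0.003, 0.74, 0.672, 0.003]
ft_force: [0.9, -0.5, 0.4]
opening: 0.0142
gripper_force: 0.0
```

```bash
python3 find.py|grep -v ring; python3 plan.py .518 -.0565 118 .020 .0 .005
```

```text
tcp [0.6076 0.1013 0.0733]
scene frame0 0.85 359 c [ 0.4426 -0.0588] wl [0.05  0.047] 63.1 s,v [-0.345 -0.063] smin -0.375 v [-0.092 -0.035]
scene frame0 0.56 343 c [ 0.5194 -0.0585] wl [0.047 0.045] 31.5 s,v [-0.326  0.011] smin -0.359 v [-0.021  0.044]
top frame0 0.6 181 c [ 0.5178 -0.0577] wl [0.046 0.041] 22.9 s,v [-0.326  0.01 ] smin -0.356 v [-0.021  0.04 ]
top frame0 0.5 266 c [ 0.4399 -0.0564] wl [0.051 0.042] 64.5 s,v [-0.343 -0.066] smin -0.373 v [-0.092 -0.041]
hm 63.383612315949605 L 0.34054786282488103 yaw -5.795042173340475 pos [0.6046 0.1027 0.0678] start [ 0.53677886 -0.0918179 ] to start units [-1.69 -4.86] dz to 4mm -1.59 spin 5.63
```

>>> play_rows --plan '[[[0.85, -0.3, -0.95, 0, 0.9], [0.85, -0.35, -0.95, 0, 0.9], [0.85, -0.35, -0.95, 0, 0.9], [0.85, -0.35, -0.95, 0, 0.95], [0.85, -0.3, -0.9, 0, 0.95]]]'

```text
clock: 11.2
ee_pos: [0.5382, -0.0856, 0.0674]
ee_rot: [-0.0, 0.558, 0.83, -0.0]
ft_force: [0.6, -0.2, -0.6]
opening: 0.0144
gripper_force: 0.0
```

>>> play_rows --plan '[[[0.85, 0, -0.15, -0.3, 0.95], [0.85, 0, 0, -0.4, 0], [0.85, 0, 0, 0, 0]]]'

```text
clock: 11.5
ee_pos: [0.5367, -0.0897, 0.0366]
ee_rot: [-0.003, 0.519, 0.855, -0.001]
ft_force: [-0.0, 0.4, -0.3]
opening: 0.0142
gripper_force: 0.0
```

```bash
python3 plan.py .518 -.0570 118 .020 .0 .005
```

```text
hm 63.41963243649249 L 0.34104372926619786 yaw 27.47506165888734 pos [ 0.5367 -0.0897  0.0366] start [ 0.53677886 -0.0923179 ] to start units [ 0.   -0.06] dz to 4mm -0.81 spin 0.09
```

>>> play_rows --plan '[[[0.85, 0, -0.1, -0.5, 0.1], [0.85, 0, 0, -0.2, 0], [0.85, 0, 0, 0, 0]]]'

```text
clock: 11.8
ee_pos: [0.5376, -0.0936, 0.01]
ee_rot: [-0.002, 0.514, 0.858, -0.0]
ft_force: [-0.4, 0.1, -0.6]
opening: 0.0142
gripper_force: 0.0
```

```bash
python3 plan.py .518 -.0570 118 .020 .0 .005 go
```

```text
hm 63.41963243649249 L 0.34104372926619786 yaw 28.175427227311047 pos [ 0.5376 -0.0936  0.01  ] start [ 0.53677886 -0.0923179 ] to start units [-0.02  0.03] dz to 4mm -0.15 spin -0.03
0 [-0.05, 0.15, -0.0] [ 0.536 -0.088]
1 [-0.1, 0.1, -0.0] [ 0.532 -0.084]
2 [-0.2, 0.25, -0.9] [ 0.524 -0.074]
3 [-0.15, 0.3, -0.8] [ 0.518 -0.062]
4 [-0.15, 0.25, -0.9] [ 0.512 -0.052]
5 [-0.1, 0.3, -0.8] [ 0.508 -0.04 ]
6 [-0.1, 0.35, -0.8] [ 0.504 -0.026]
7 [-0.1, 0.3, -0.9] [ 0.5   -0.014]
8 [-0.0, 0.3, -0.8] [ 0.5   -0.002]
9 [-0.05, 0.35, -0.9] [0.498 0.012]
10 [0.05, 0.3, -0.8] [0.5   0.024]
11 [0.05, 0.35, -0.9] [0.502 0.038]
12 [0.05, 0.3, -0.6] [0.504 0.05 ]
13 [0.15, 0.25, 0.1] [0.51 0.06]
14 [0.15, 0.3, 0.2] [0.516 0.072]
15 [0.15, 0.3, 0.1] [0.522 0.084]
16 [0.15, 0.25, 0.1] [0.528 0.094]
17 [0.1, 0.3, 0.1] [0.532 0.106]
18 [0.15, 0.3, 0.2] [0.538 0.118]
19 [0.1, 0.3, 0.1] [0.542 0.13 ]
20 [0.15, 0.25, 0.1] [0.548 0.14 ]
21 [0.1, 0.3, 0.2] [0.552 0.152]
22 [0.1, 0.3, 0.1] [0.556 0.164]
23 [0.1, 0.3, 0.1] [0.56  0.176]
24 [0.15, 0.3, 0.2] [0.566 0.188]
25 [0.1, 0.3, 0.1] [0.57 0.2 ]
26 [0.1, 0.3, 0.1] [0.574 0.212]
27 [0.05, 0.3, 0.1] [0.576 0.224]
28 [0.1, 0.3, 0.2] [0.58  0.236]
```

>>> play_rows --plan '[[[0.85, 0, 0, -0.1, 0], [0.85, 0, 0, 0, 0], [0.85, 0, 0, 0, 0]]]'

```text
clock: 12.1
ee_pos: [0.5392, -0.0949, 0.0083]
ee_rot: [0.0, 0.514, 0.858, 0.0]
ft_force: [-0.1, 0.5, -0.3]
opening: 0.0141
gripper_force: 0.0
```

>>> play_rows --plan '[[[0.85, 0, 0, -0.1, 0], [0.85, 0, 0, 0, 0], [0.85, -0.1, 0.15, 0, 0], [0.85, 0, 0, 0, 0]]]'

```text
clock: 12.5
ee_pos: [0.5341, -0.0884, 0.0036]
ee_rot: [-0.0, 0.514, 0.858, -0.0]
ft_force: [-0.6, 0.6, -0.3]
opening: 0.0142
gripper_force: 0.0
```

>>> play_rows --plan '[[[0.85, -0.05, 0.1, 0, 0], [0.85, -0.2, 0.25, 0, -0.9], [0.85, -0.15, 0.3, 0, -0.8], [0.85, -0.15, 0.25, 0, -0.9], [0.85, -0.1, 0.3, 0, -0.8]]]'

```text
clock: 13.0
ee_pos: [0.5085, -0.0407, 0.004]
ee_rot: [0.0, 0.659, 0.752, -0.0]
ft_force: [0.7, 0.5, 0.1]
opening: 0.0145
gripper_force: 0.2
```

```bash
python3 find.py
```

```text
tcp [ 0.5085 -0.0407  0.004 ]
scene frame0 0.83 279 c [ 0.4424 -0.0606] wl [0.051 0.043] 68.3 s,v [-0.347 -0.063] smin -0.375 v [-0.088 -0.038]
scene frame0 0.55 228 c [0.6438 0.2462] wl [0.052 0.04 ] 79.0 s,v [-0.001  0.06 ] smin -0.027 v [0.038 0.081]
scene frame0 0.52 16 c [ 0.5259 -0.0239] wl [0.008 0.008] 31.6 s,v [-0.291  0.009] smin -0.297 v [0.004 0.015]
scene ring 0.58 268 c [ 0.6958 -0.0945] wl [0.042 0.048] 5.2 s,v [-0.319  0.191] smin -0.349 v [0.164 0.219]
top frame0 0.68 131 c [0.639 0.248] wl [0.049 0.035] 72.9 s,v [-0.     0.055] smin -0.026 v [0.036 0.073]
top ring 0.6 153 c [ 0.6933 -0.0951] wl [0.045 0.041] 86.1 s,v [-0.321  0.189] smin -0.346 v [0.165 0.213]
```

Frame A sits on its target (s 0, v +0.06) and the ring has not moved. B is moving as planned.

>>> play_rows --plan '[[[0.85, -0.1, 0.35, 0, -0.8], [0.85, -0.1, 0.3, 0, -0.9], [0.85, 0, 0.3, 0, -0.8], [0.85, -0.05, 0.35, 0, -0.9], [0.85, 0.05, 0.3, 0, -0.8]]]'

```text
clock: 13.8
ee_pos: [0.5007, 0.023, 0.0038]
ee_rot: [0.0, 0.807, 0.59, -0.0]
ft_force: [0.3, -0.2, -0.1]
opening: 0.0143
gripper_force: 0.1
```

>>> play_rows --plan '[[[0.85, 0.05, 0.35, 0, -0.9], [0.85, 0.05, 0.3, 0, -0.6], [0.85, 0.15, 0.25, 0, 0.1], [0.85, 0.15, 0.3, 0, 0.2], [0.85, 0.15, 0.3, 0, 0.1]]]'

```text
clock: 14.3
ee_pos: [0.5236, 0.0835, 0.0038]
ee_rot: [0.0, 0.838, 0.545, 0.0]
ft_force: [0.6, -1.3, -0.3]
opening: 0.0144
gripper_force: 0.2
```

```bash
python3 find.py
```

```text
tcp [0.5236 0.0835 0.0038]
scene frame0 0.68 434 c [ 0.5022 -0.2349] wl [0.04  0.052] 36.8 s,v [-0.502  0.037] smin -0.534 v [0.004 0.069]
scene frame0 0.51 336 c [ 0.4421 -0.0606] wl [0.051 0.044] 64.1 s,v [-0.347 -0.063] smin -0.376 v [-0.09  -0.036]
scene frame0 0.49 313 c [0.6455 0.2464] wl [0.055 0.044] 78.5 s,v [-0.     0.061] smin -0.029 v [0.038 0.084]
scene ring 0.84 275 c [ 0.6963 -0.0956] wl [0.044 0.048] 28.8 s,v [-0.32   0.192] smin -0.353 v [0.16  0.225]
top frame0 0.75 198 c [ 0.4402 -0.0581] wl [0.047 0.04 ] 65.9 s,v [-0.345 -0.066] smin -0.372 v [-0.09  -0.042]
top frame0 0.59 185 c [0.6436 0.2517] wl [0.044 0.04 ] 74.6 s,v [0.005 0.058] smin -0.018 v [0.037 0.079]
top ring 0.66 192 c [ 0.692  -0.0937] wl [0.047 0.044] 86.1 s,v [-0.32   0.187] smin -0.347 v [0.162 0.213]
top ring 0.4 377 c [ 0.6338 -0.2428] wl [0.046 0.065] 58.8 s,v [-0.478  0.166] smin -0.51 v [0.129 0.204]
```

>>> play_rows --plan '[[[0.85, 0.15, 0.25, 0, 0.1], [0.85, 0.1, 0.3, 0, 0.1], [0.85, 0.15, 0.3, 0, 0.2], [0.85, 0.1, 0.3, 0, 0.1], [0.85, 0.15, 0.25, 0, 0.1]]]'

```text
clock: 15.1
ee_pos: [0.5491, 0.1404, 0.0038]
ee_rot: [-0.0, 0.821, 0.571, -0.0]
ft_force: [-0.8, -0.5, 0.6]
opening: 0.0141
gripper_force: 0.3
```

```bash
python3 find.py|grep -v ring; python3 - <<'E'
from h import *
c=cam('scene')
a=cv2.resize(c['img'][50:250,240:460],None,fx=3,fy=3,interpolation=cv2.INTER_CUBIC)
cv2.imwrite('pics/a5.png',a[:,:,::-1])
E
```

```text
tcp [0.5491 0.1404 0.0038]
scene frame0 0.78 415 c [ 0.4421 -0.06  ] wl [0.053 0.048] 65.7 s,v [-0.346 -0.063] smin -0.377 v [-0.092 -0.035]
scene frame0 0.55 262 c [0.6445 0.245 ] wl [0.053 0.041] 79.9 s,v [-0.002  0.061] smin -0.029 v [0.038 0.083]
scene frame0 0.41 28 c [0.5726 0.1483] wl [0.015 0.012] 81.7 s,v [-0.113  0.014] smin -0.121 v [0.007 0.021]
top frame0 0.47 238 c [ 0.4387 -0.0578] wl [0.048 0.042] 64.5 s,v [-0.345 -0.067] smin -0.373 v [-0.093 -0.042]
```

View pics/a5.png

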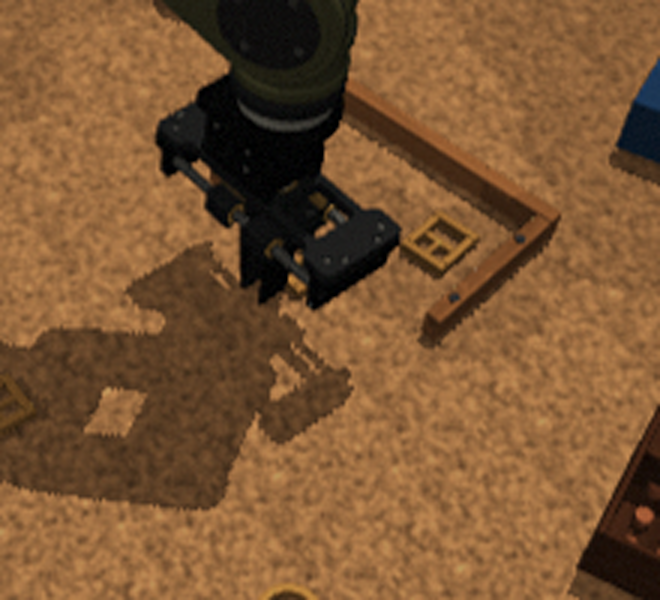

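Frame A lies well inside the catch at (440,243). B is at the fingers, with its corner at (297,290), still being pushed.

>>> play_rows --plan '[[[0.85, 0.1, 0.3, 0, 0.2], [0.85, 0.1, 0.3, 0, 0.1], [0.85, 0.1, 0.3, 0, 0.1], [0.85, 0.15, 0.3, 0, 0.2], [0.85, 0.1, 0.3, 0, 0.1]]]'

```text
clock: 15.95
ee_pos: [0.5715, 0.2004, 0.0039]
ee_rot: [0.0, 0.799, 0.601, 0.0]
ft_force: [0.8, -1.0, 0.2]
opening: 0.0142
gripper_force: 0.3
```

>>> play_rows --plan '[[[0.85, 0.1, 0.3, 0, 0.1], [0.85, 0.05, 0.3, 0, 0.1], [0.85, 0.1, 0.2, 0, 0.2], [0.85, 0, 0.1, 0, 0], [0.85, -0.05, -0.2, 0, 0]]]'

```text
clock: 16.45
ee_pos: [0.579, 0.2279, 0.0039]
ee_rot: [-0.0, 0.787, 0.617, 0.0]
ft_force: [-0.4, 0.9, 0.4]
opening: 0.0146
gripper_force: 0.0
```

>>> play_rows --plan '[[[0.85, -0.1, -0.4, 0.2, 0], [0.85, -0.1, -0.4, 0.8, 0], [0.85, -0.3, -0.8, 0.6, -0.2], [0.85, -0.4, -0.9, 0, -0.2], [0.85, -0.4, -0.95, 0, -0.2]]]'

```text
clock: 16.95
ee_pos: [0.5265, 0.0866, 0.0696]
ee_rot: [0.001, 0.806, 0.591, 0.001]
ft_force: [0.7, -0.2, 0.9]
opening: 0.0141
gripper_force: 0.0
```

```bash
python3 find.py; python3 plan.py .4415 -.0590 65 .024 -.062 .0
```

```text
tcp [0.5265 0.0866 0.0696]
scene frame0 0.77 314 c [0.6439 0.2466] wl [0.055 0.043] 79.9 s,v [-0.    0.06] smin -0.029 v [0.036 0.083]
scene frame0 0.7 273 c [0.5921 0.2653] wl [0.048 0.051] 76.4 s,v [0.006 0.005] smin -0.018 v [-0.021  0.03 ]
scene frame0 0.56 322 c [ 0.4428 -0.0597] wl [0.049 0.044] 65.8 s,v [-0.346 -0.063] smin -0.374 v [-0.089 -0.037]
scene ring 0.79 271 c [ 0.6963 -0.0957] wl [0.044 0.048] 28.8 s,v [-0.32   0.192] smin -0.353 v [0.16  0.225]
top frame0 0.77 221 c [ 0.4389 -0.0567] wl [0.048 0.04 ] 65.6 s,v [-0.344 -0.067] smin -0.371 v [-0.092 -0.043]
hm 80.14343487100547 L 0.34602050756092506 yaw -17.471946060825772 pos [0.527  0.0887 0.0682] start [ 0.4229048  -0.09887754] to start units [-2.6  -4.69] dz to 4mm -1.61 spin -1.25
```

Frame B is in place (s 6 mm, v 5 mm). Now frame C.

>>> play_rows --plan '[[[0.85, -0.55, -0.95, 0, -0.25], [0.85, -0.55, -0.95, 0, -0.25], [0.85, -0.5, -0.95, 0, -0.25], [0.85, -0.5, -0.95, 0, -0.25], [0.85, -0.5, -0.9, 0, -0.25]]]'

```text
clock: 17.75
ee_pos: [0.4225, -0.0998, 0.0681]
ee_rot: [0.0, 0.843, 0.538, 0.0]
ft_force: [-0.0, 1.2, -0.1]
opening: 0.0143
gripper_force: 0.0
```

>>> play_rows --plan '[[[0.85, 0, 0, -0.5, 0], [0.85, 0, 0, -0.5, 0], [0.85, 0, 0, -0.3, 0], [0.85, 0, 0, 0, 0], [0.85, 0, 0, 0, 0]]]'

```text
clock: 18.25
ee_pos: [0.4232, -0.0986, 0.016]
ee_rot: [-0.0, 0.843, 0.538, -0.0]
ft_force: [0.5, -0.6, -0.0]
opening: 0.0143
gripper_force: 0.0
```

```bash
python3 plan.py .4415 -.0590 65 .024 -.062 .0
```

```text
hm 80.14343487100547 L 0.34602050756092506 yaw -24.871744079929307 pos [ 0.4232 -0.0986  0.016 ] start [ 0.4229048  -0.09887754] to start units [-0.01 -0.01] dz to 4mm -0.3 spin -0.02
```

>>> play_rows --plan '[[[0.85, 0, 0, -0.3, 0], [0.85, 0, 0, 0, 0], [0.85, 0, 0, 0, 0]]]'

```text
clock: 18.55
ee_pos: [0.4227, -0.0988, 0.0036]
ee_rot: [-0.0, 0.843, 0.538, -0.0]
ft_force: [0.0, 0.1, -0.1]
opening: 0.0147
gripper_force: 0.0
```

```bash
python3 plan.py .4415 -.0590 65 .024 -.062 .0 go
```

```text
hm 80.14343487100547 L 0.34602050756092506 yaw -24.916443707294107 pos [ 0.4227 -0.0988  0.0036] start [ 0.4229048  -0.09887754] to start units [ 0. -0.] dz to 4mm 0.01 spin -0.01
0 [0.05, 0.1, -0.0] [ 0.425 -0.095]
1 [0.05, 0.1, -0.0] [ 0.427 -0.091]
2 [0.15, 0.3, 0.2] [ 0.433 -0.079]
3 [0.15, 0.3, 0.3] [ 0.439 -0.067]
4 [0.15, 0.3, 0.2] [ 0.445 -0.055]
5 [0.1, 0.3, 0.2] [ 0.449 -0.043]
6 [0.15, 0.3, 0.3] [ 0.455 -0.031]
7 [0.1, 0.3, 0.2] [ 0.459 -0.019]
8 [0.1, 0.3, 0.2] [ 0.463 -0.007]
9 [0.1, 0.3, 0.3] [0.467 0.005]
10 [0.1, 0.3, 0.2] [0.471 0.017]
11 [0.1, 0.3, 0.2] [0.475 0.029]
12 [0.05, 0.3, 0.2] [0.477 0.041]
13 [0.05, 0.35, -0.0] [0.479 0.055]
14 [0.05, 0.3, -0.1] [0.481 0.067]
15 [0.1, 0.3, -0.0] [0.485 0.079]
16 [0.05, 0.35, -0.1] [0.487 0.093]
17 [0.05, 0.3, -0.0] [0.489 0.105]
18 [0.05, 0.3, -0.1] [0.491 0.117]
19 [0.05, 0.3, 0.0] [0.493 0.129]
20 [0.05, 0.35, -0.0] [0.495 0.143]
21 [0.1, 0.3, -0.1] [0.499 0.155]
22 [0.05, 0.3, -0.0] [0.501 0.167]
23 [0.05, 0.35, -0.1] [0.503 0.181]
24 [0.1, 0.3, -0.0] [0.507 0.193]
25 [0.05, 0.3, -0.1] [0.509 0.205]
26 [0.1, 0.3, 0.0] [0.513 0.217]
27 [0.05, 0.35, -0.0] [0.515 0.231]
28 [0.05, 0.3, -0.1] [0.517 0.243]
```

>>> play_rows --plan '[[[0.85, 0.05, 0.1, 0, 0], [0.85, 0.05, 0.1, 0, 0], [0.85, 0.15, 0.3, 0, 0.2], [0.85, 0.15, 0.3, 0, 0.3], [0.85, 0.15, 0.3, 0, 0.2]]]'

```text
clock: 19.05
ee_pos: [0.4453, -0.0544, 0.0041]
ee_rot: [0.0, 0.823, 0.569, 0.0]
ft_force: [-0.0, -0.2, 1.3]
opening: 0.0144
gripper_force: 0.3
```

>>> play_rows --plan '[[[0.85, 0.1, 0.3, 0, 0.2], [0.85, 0.15, 0.3, 0, 0.3], [0.85, 0.1, 0.3, 0, 0.2], [0.85, 0.1, 0.3, 0, 0.2], [0.85, 0.1, 0.3, 0, 0.3]]]'

```text
clock: 19.55
ee_pos: [0.4671, 0.006, 0.0038]
ee_rot: [0.0, 0.785, 0.62, -0.0]
ft_force: [0.0, -0.2, 0.4]
opening: 0.0142
gripper_force: 0.4
```

>>> play_rows --plan '[[[0.85, 0.1, 0.3, 0, 0.2], [0.85, 0.1, 0.3, 0, 0.2], [0.85, 0.05, 0.3, 0, 0.2], [0.85, 0.05, 0.35, 0, 0], [0.85, 0.05, 0.3, 0, -0.1]]]'

```text
clock: 20.05
ee_pos: [0.4808, 0.0682, 0.0038]
ee_rot: [-0.0, 0.769, 0.639, -0.0]
ft_force: [-0.7, -0.7, 1.3]
opening: 0.0144
gripper_force: 0.4
```

```bash
python3 find.py
```

```text
tcp [0.4808 0.0682 0.0038]
scene frame0 0.84 300 c [0.59   0.2646] wl [0.048 0.051] 76.4 s,v [0.004 0.003] smin -0.02 v [-0.023  0.029]
scene frame0 0.56 278 c [0.6445 0.2454] wl [0.054 0.042] 79.9 s,v [-0.001  0.061] smin -0.03 v [0.038 0.083]
scene ring 0.67 243 c [ 0.6957 -0.0951] wl [0.045 0.045] 77.2 s,v [-0.32   0.191] smin -0.343 v [0.169 0.214]
top frame0 0.66 211 c [0.5874 0.2674] wl [0.041 0.048] 75.2 s,v [ 0.007 -0.   ] smin -0.014 v [-0.024  0.024]
top frame0 0.47 162 c [0.6429 0.2498] wl [0.051 0.035] 86.1 s,v [0.003 0.058] smin -0.026 v [0.036 0.08 ]
```

>>> play_rows --plan '[[[0.85, 0.1, 0.3, 0, 0], [0.85, 0.05, 0.35, 0, -0.1], [0.85, 0.05, 0.3, 0, 0], [0.85, 0.05, 0.3, 0, -0.1], [0.85, 0.05, 0.3, 0, 0]]]'

```text
clock: 20.85
ee_pos: [0.4931, 0.1299, 0.0039]
ee_rot: [0.0, 0.776, 0.631, 0.0]
ft_force: [0.5, -0.3, 0.5]
opening: 0.0141
gripper_force: 0.3
```

```bash
python3 find.py|grep -v ring; python3 - <<'E'
from h import *
c=cam('scene')
a=cv2.resize(c['img'][50:250,220:440],None,fx=3,fy=3,interpolation=cv2.INTER_CUBIC)
cv2.imwrite('pics/a6.png',a[:,:,::-1])
E
```

```text
tcp [0.4931 0.1299 0.0039]
scene frame0 0.61 221 c [0.6455 0.2455] wl [0.05 0.04] 77.5 s,v [-0.001  0.062] smin -0.026 v [0.041 0.082]
scene frame0 0.58 257 c [0.5904 0.264 ] wl [0.046 0.049] 77.3 s,v [0.004 0.004] smin -0.02 v [-0.021  0.029]
top frame0 0.63 163 c [0.6422 0.2467] wl [0.046 0.041] 75.9 s,v [-0.     0.058] smin -0.024 v [0.037 0.079]
top frame0 0.59 52 c [0.608  0.2681] wl [0.031 0.011] 86.1 s,v [0.012 0.02 ] smin -0.004 v [0.012 0.028]
top frame0 0.33 231 c [ 0.5061 -0.2384] wl [0.041 0.041] 86.2 s,v [-0.504  0.041] smin -0.528 v [0.017 0.065]
```

View pics/a6.png

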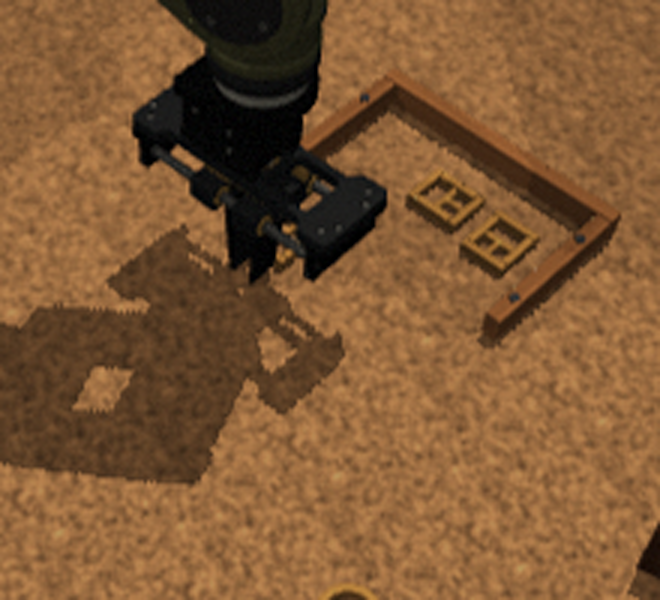

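A and B lie in the catch at (500,243) and (445,200). C's edge shows just ahead of the fingers at (287,258). I finish the sweep.

>>> play_rows --plan '[[[0.85, 0.05, 0.35, 0, 0], [0.85, 0.1, 0.3, 0, -0.1], [0.85, 0.05, 0.3, 0, 0], [0.85, 0.05, 0.35, 0, -0.1], [0.85, 0.1, 0.3, 0, 0]]]'

```text
clock: 21.7
ee_pos: [0.5068, 0.1941, 0.0038]
ee_rot: [-0.0, 0.782, 0.623, -0.0]
ft_force: [-0.1, -0.5, 0.1]
opening: 0.0144
gripper_force: 0.3
```

>>> play_rows --plan '[[[0.85, 0.05, 0.3, 0, -0.1], [0.85, 0.1, 0.3, 0, 0], [0.85, 0.05, 0.35, 0, 0], [0.85, 0.05, 0.2, 0, -0.1], [0.85, 0, 0.1, 0, 0]]]'

```text
clock: 22.2
ee_pos: [0.5171, 0.244, 0.0038]
ee_rot: [0.0, 0.789, 0.615, 0.0]
ft_force: [-0.1, -1.0, 0.7]
opening: 0.0146
gripper_force: 0.3
```

>>> play_rows --plan '[[[0.85, -0.05, -0.2, 0, 0], [0.85, -0.1, -0.4, 0.2, 0], [0.85, -0.1, -0.4, 0.8, 0], [0.85, -0.2, -0.8, 0.8, 0], [0.85, -0.2, -0.8, 0.8, 0]]]'

```text
clock: 22.7
ee_pos: [0.4897, 0.1374, 0.1084]
ee_rot: [-0.0, 0.789, 0.615, -0.001]
ft_force: [0.5, -1.3, -0.1]
opening: 0.0144
gripper_force: 0.0
```

>>> play_rows --plan '[[[0.85, -0.2, -0.9, 0.5, 0], [0.85, -0.2, -0.9, 0.5, 0], [0.85, -0.2, -0.9, 0.3, 0], [0.85, -0.1, -0.5, 0, 0], [0.85, 0, 0, 0, 0]]]'

```text
clock: 23.2
ee_pos: [0.4621, 0.0085, 0.1602]
ee_rot: [0.001, 0.79, 0.613, 0.0]
ft_force: [0.1, 0.6, 0.3]
opening: 0.014
gripper_force: 0.0
```

```bash
python3 find.py; python3 - <<'E'
from h import *
c=cam('scene'); cv2.imwrite('pics/fin.png',cv2.resize(c['img'],(800,600),interpolation=cv2.INTER_CUBIC)[:,:,::-1])
for q in ['weight','spool','mallet','burnisher']:
    m=models.mark_of('scene',q)
    if m: print(q,np.round(back(c,m[0]['xy'],0),3))
E
```

```text
tcp [0.4621 0.0085 0.1602]
scene frame0 0.84 297 c [0.5269 0.277 ] wl [0.056 0.045] 75.8 s,v [ 0.002 -0.061] smin -0.026 v [-0.084 -0.038]
scene frame0 0.76 283 c [0.6455 0.2462] wl [0.052 0.044] 79.0 s,v [-0.     0.061] smin -0.027 v [0.038 0.084]
scene frame0 0.72 309 c [0.5902 0.2658] wl [0.048 0.051] 77.3 s,v [0.006 0.003] smin -0.019 v [-0.023  0.029]
scene frame0 0.54 297 c [ 0.6963 -0.0957] wl [0.044 0.048] 28.8 s,v [-0.32   0.192] smin -0.353 v [0.16  0.225]
scene ring 0.81 265 c [ 0.6959 -0.0948] wl [0.045 0.045] 31.6 s,v [-0.32   0.191] smin -0.352 v [0.16  0.223]
scene ring 0.5 259 c [0.5255 0.2758] wl [0.053 0.044] 72.8 s,v [ 0.    -0.062] smin -0.028 v [-0.086 -0.039]
top frame0 0.67 283 c [0.6426 0.2492] wl [0.052 0.043] 78.8 s,v [0.002 0.058] smin -0.025 v [0.035 0.08 ]
top frame0 0.63 185 c [0.5885 0.2677] wl [0.041 0.046] 76.5 s,v [0.007 0.001] smin -0.013 v [-0.023  0.024]
top frame0 0.58 231 c [0.524  0.2796] wl [0.05 0.04] 76.5 s,v [ 0.003 -0.065] smin -0.022 v [-0.085 -0.045]
weight [ 0.51  -0.241  0.   ]
spool [ 0.626 -0.236  0.   ]
mallet [ 0.511 -0.394  0.   ]
burnisher [ 0.42  -0.249  0.   ]
```

View pics/fin.png

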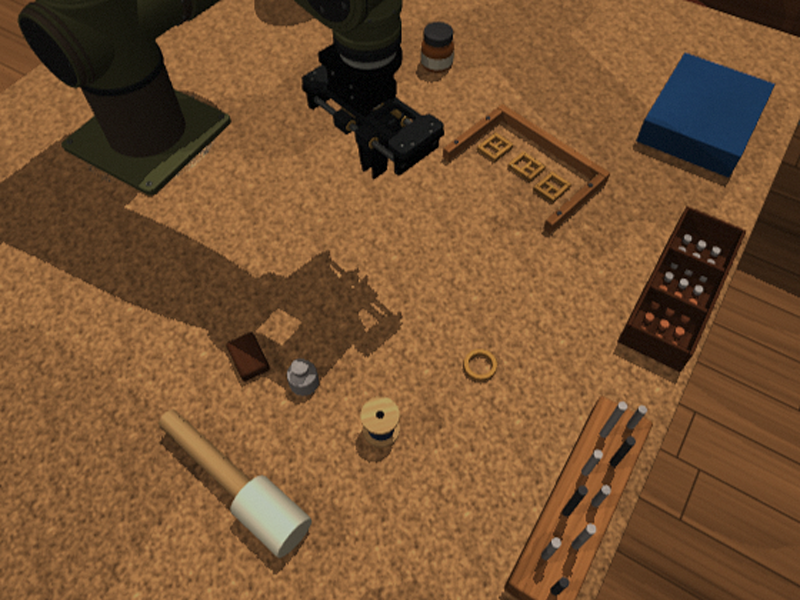

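All three frames lie flat inside the catch, at (494,147), (526,165) and (551,187). The ring at (480,364) and the other things are where they were, and the arm is clear, so I hand in.

```bash
python3 -c "
from bench import r
print(r.finish_job())"
```

```text
the job is handed in; nothing more can be done
None
```

The three brass frames were slid flat and wholly inside the catch, the ring and other things stayed where they were, and I handed the job in at about 23 s; on the first try at frame A the tips rode over it without moving it, so I redid that push.

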